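Tip the first dowel to the rim

ROBOT

A 6-joint arm with a two-finger parallel gripper is mounted at the origin on the work surface; the furniture and walls round the work are solid. World frame = base frame: x ahead of the robot, y to its left, z up, the work surface at z = 0. Lengths are in m, angles in degrees, forces in N, time in s.
With the tool pointing down it reaches from about 0.4 to 0.825 m from the base axis. Payload 7 kg.
Tool frame: the origin (TCP) lies midway between the tips of the shut fingers; the grasp point (between the pads) lies 19 mm behind it; z points along the fingers, y is the direction in which the jaws open and shut (so a half turn about z gives the same grasp; the last joint's range is limited). The gripper opens to 88 mm and grips with 3 to 60 N. Pads are 19 mm wide; open, the fingers measure 130 mm over their backs; the gripper's body (78 mm by 193 mm) begins 47 mm behind the grasp point.
Start: joints at [16.507, 20.546, 0.682, 0, -70.136, -16.507], TCP at [0.675, -0, 0.227] pointing down, gripper open.
Joint ranges: [-176.03, 176.03], [-82.01, 121.73], [-58.28, 71.71], [-173.87, 95.51], [-174.79, -0.11], [-173.66, 173.66]. Speed limits (degrees/s): [136.94, 136.94, 172.46, 180, 180, 180].

INTERFACE

Orientations are given as [roll, pitch, yaw] about the fixed x, y, z axes, in that order (R = Rz(yaw) Ry(pitch) Rx(roll)).
In Python, from plant import sensors, viewer, r gives the robot as it stands. The module is installed in compiled form; this text tells all that it offers.
- The arm moves only by the shell command python3 -m handwheel 'ROWS' [OPENING] [FORCE]. ROWS is JSON, one flat list of numbers, 6 for each row, row after row: the shift along the world's x, y, z in cm, then the turn, a rotation vector about the world's x, y, z in rad. In form: [tx, ty, tz, wx, wy, wz, tx, ty, tz, wx, wy, wz, ...]. A call has 1 to 8 rows; each row is the pose to reach, as a shift and turn from the pose measured when the call began; what a row does not reach only later rows make up. A row lasts 1/10 s, in which the tool goes at most 50 mm and 8.59 degrees, less where a joint would pass 70% of its speed; a pose out of reach is approached as far as the arm can. A call with a gripper value outside its range is refused whole. OPENING is the closure in counts, from 0 (fully open) to 255 (shut), set as the call begins (- or left out, the last holds). The fingers move at their own pace and stop on an object; FORCE is the grip in N (left out, the last holds). Time passes only in rows, so rows that repeat a pose let the fingers close. It gives the time, the measured TCP pose, the force and the opening at its end, in the units of the state.
- sensors.get_state(): the state, without advancing time (a new reading comes with each control period).
- viewer.capture(name): name is "scene" or "side" or "wrist"; returns a dict with "img" (400x640x3 uint8, red, green, blue), "camera_matrix" (3x3 intrinsics, pixels), "camera_from_world" (4x4, takes a point from world to camera coordinates); the wrist camera has in their place "mount" (4x4, takes a point from camera to tool coordinates, whose origin is the TCP and whose axes are the flange's). Camera axes: x right, y down, z forward; pixel columns grow to the right and rows downward; lengths in m; the calibration is good to about 2 mm. A picture is of the moment at which its call begins: read the wrist's pose just before it. There is no depth.
- r.close_job(): hands the job in, once; it reports no verdict.
The state is a dict: "time_s": time; "joints": joint angles; "qd": joint speeds; "joint_torque": joint torques, N m; "tcp_pos": TCP position; "eef_rot": TCP orientation; "contact_force": force on the tool from outside, world axes, zero at the start; "moment": the same for the moment, N m; "gripper_width": finger opening in m.
Only numpy, scipy, OpenCV 4.12 (cv2) and the standard library are available. Lean on these libraries where they do the work, as an engineer would, in place of code of your own. Each camera call takes 0.05 s, during which the arm holds its last target.

TASK

Of the two tipping tubes on the bench, take the one with the two short wooden dowels in it (the other holds a pencil; leave that level) by its wire handle and tip it slowly, mouth down, until the first dowel comes to the rim of the spout. Stop there and let go, so that its end looks out of the mouth by less than half its length and can be picked off, while the second stays behind it in the tube. Spill neither dowel and do not touch them with the fingers.

Things in the scene. Friction and masses are not known exactly. Their poses are not given: they have to be found in the camera images.
- stand_a: fixed wooden stand of the tube with the two dowels: base 140 (along the tube) x 100 x 16 mm, two uprights 118 mm tall, 26 mm along the tube, reaching 25 mm (pivot nuts 37 mm) to each side; origin at the bench under the pivot, x towards the tube's mouth, z up
- stand_a_pivot (a point): pivot of the tube with the two dowels, on its centre line, 110 mm above the bench; x along the tube to the mouth, dipping with it. Square aluminium tube 20 wide, 22 high, bore 14 x 16 mm, cut open above to 7 mm walls but for three hoops; closed end 83 mm behind the pivot; 70 mm ahead it goes over into an open spout 50 mm long, bent up 22 degrees
- stand_a_bail (a point): middle of the cross bar of the wire handle on the closed end of the tube with the two dowels: 8 mm round steel rod, 72 mm long, parallel to the pivot, 140 mm behind it and level with it at the start; 50 mm free between bar and tube end. The bar may turn between the fingers. Axes as at the pivot
- stand_a_rim (a point): the rim: middle of the inner floor at the very end of the spout, 116 mm ahead of the pivot and 11 mm above the tube's centre line with the tube level. Axes as at the pivot (x along the tube, outwards)
- stand_a_tube (a joint): tilt of the tube with the dowels (rad): 0 level (start), positive mouth down (handle raised), to 1.0. Stiff pivot (0.35 N m, 2.5 N at the handle): it stays where left. At 0.25 to 0.45 the dowels slide to the bend of the spout; 0.1 to 0.2 later the first slides on and rests with its end 5 to 20 mm past the rim; about 0.15 beyond that it spills
- dowel_front_nose (a point): centre of the leading end face of the first dowel (the one nearer the mouth), a plain wooden dowel 10 mm thick and 55 mm long
- dowel_front: the first dowel; origin in the middle of its underside, its y axis along it towards the mouth
- dowel_back_nose (a point): centre of the leading end face of the second dowel, alike, lying behind the first in the same tube
- dowel_back: the second dowel; origin in the middle of its underside, its y axis along it towards the mouth
- stand_b: fixed wooden stand of the tube with only a pencil (leave it alone): base 140 (along the tube) x 100 x 16 mm, two uprights 118 mm tall, 26 mm along the tube, reaching 25 mm (pivot nuts 37 mm) to each side; origin at the bench under the pivot, x towards the tube's mouth, z up
- stand_b_pivot (a point): pivot of the tube with only a pencil (leave it alone), on its centre line, 110 mm above the bench; x along the tube to the mouth, dipping with it. Square aluminium tube 20 wide, 22 high, bore 14 x 16 mm, cut open above to 7 mm walls but for three hoops; closed end 83 mm behind the pivot; 70 mm ahead it goes over into an open spout 50 mm long, bent up 22 degrees
- stand_b_bail (a point): middle of the cross bar of the wire handle on the closed end of the tube with only a pencil (leave it alone): 8 mm round steel rod, 72 mm long, parallel to the pivot, 140 mm behind it and level with it at the start; 50 mm free between bar and tube end. The bar may turn between the fingers. Axes as at the pivot
- stand_b_tube (a joint): tilt of the tube that holds only a pencil: 0 level; leave it

How it is judged (in metres and radians):
On the way:
1. the tube with the dowels is tipped mouth down (value of joint stand_a_tube above 0.2 rad), for 0.2 s.
At the end, for the whole second after the job is handed in: First dowel still in the spout, its leading end from 3 mm short of the rim to 27 mm (half its length) past it along the tube; second dowel still in the tube, its leading end at least 25 mm short of the rim; tube stays put; pencil tube level within 0.08 rad (x of dowel_front_nose in the frame of stand_a_rim between -0.003 and 0.0275 m and y of dowel_front_nose in the frame of stand_a_rim between -0.012 and 0.012 m and z of dowel_front_nose in the frame of stand_a_rim between -0.012 and 0.03 m and x of dowel_back_nose in the frame of stand_a_rim between -0.19 and -0.025 m and y of dowel_back_nose in the frame of stand_a_rim between -0.012 and 0.012 m and z of dowel_back_nose in the frame of stand_a_rim between -0.035 and 0.03 m and linear speed of each of dowel_front, dowel_back below 0.02 m/s and value of joint stand_b_tube below 0.08 rad and velocity of joint stand_a_tube below 0.05 rad/s); the robot touches nothing.
It fails at once if a dowel spills out of the tube (height (world z) of any of dowel_front_nose, dowel_back_nose below 0.02 m).
It fails at once if the fingers touch a dowel (contact force between the fingers and dowel_front above 0.5 N or contact force between the fingers and dowel_back above 0.5 N).
It fails at once if the tube with the pencil is tipped (value of joint stand_b_tube above 0.12 rad).
It also fails if it takes over 58 s, if anything falls off the work surface, if the arm or the gripper's body presses on something with over 40 N, if the wrist force passes 120 N, or if a joint passes its speed limit or range.

## Working session

There is one attempt and no reset: what is moved stays moved. The work goes in short steps, Python scripts to look and compute and a shell command to move; the robot and the scene stay as the last step left them, time stands still between calls to the robot, and variables do not carry over. Pictures are saved under pics/ and viewed, and the job is handed in when it is done.

```bash
mkdir -p pics; cat > h.py <<'E'
import numpy as np,cv2
from plant import sensors,viewer,r
def cap(n,f):
    d=viewer.capture(n); cv2.imwrite('pics/'+f,d['img'][:,:,::-1]); return d
E
python3 - <<'E'
from h import *
s=sensors.get_state(); print(s)
for n in ['scene','side','wrist']:
    d=cap(n,n+'0.png')
    print(n,d['camera_matrix'].tolist(),d.get('camera_from_world',d.get('mount')).round(4).tolist())
E
```

```text
{'time_s': 0.0, 'joints': array([ 1.65073792e+01,  2.05933925e+01,  6.35598267e-01, -1.92611449e-02,
       -7.01348709e+01, -1.65068978e+01]), 'qd': array([ 0.07972725, -0.03044744,  0.03440366, -0.04378837, -0.05361001,
        0.01237931]), 'joint_torque': array([-8.00930356e-04, -5.82726967e+01,  2.93058443e+01,  6.99745238e+00,
        6.93249181e-03, -2.06530804e-04]), 'tcp_pos': array([ 6.74535543e-01, -1.95304979e-05,  2.25617143e-01]), 'eef_rot': array([ 1.79906009e+02, -8.97105584e-03, -9.00060710e+01]), 'contact_force': array([ 0.24717516,  0.10138047, -0.58340376]), 'moment': array([ 0.06907099,  0.03396752, -0.06225119]), 'gripper_width': 0.08743441059869943}
scene [[429.3290760595962, 0.0, 318.9009443966247], [0.0, 429.3290760595962, 200.43246086151018], [0.0, 0.0, 1.0]] [[-0.8997, -0.4364, 0.005, 0.4613], [-0.2975, 0.6049, -0.7386, 0.2783], [0.3193, -0.666, -0.6741, 0.6892], [0.0, 0.0, 0.0, 1.0]]
side [[519.4504368195338, 0.0, 319.71308037183707], [0.0, 519.4504368195338, 198.60483723740876], [0.0, 0.0, 1.0]] [[-0.8235, -0.567, 0.0193, 0.4175], [-0.2731, 0.3665, -0.8894, 0.2599], [0.4972, -0.7377, -0.4567, 0.5556], [0.0, 0.0, 0.0, 1.0]]
wrist [[353.7889655221815, 0.0, 321.3320400884177], [0.0, 353.7889655221815, 199.7439607741574], [0.0, 0.0, 1.0]] [[0.0005, -0.9592, -0.2826, 0.0751], [1.0, 0.0005, -0.0, -0.0003], [0.0002, -0.2826, 0.9592, -0.1578], [0.0, 0.0, 0.0, 1.0]]
```

View pics/scene0.png

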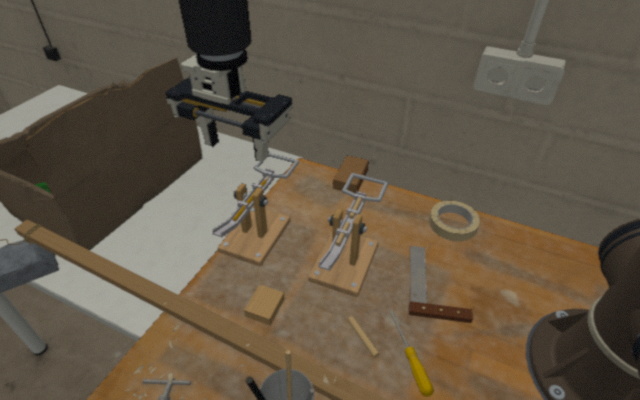

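View pics/side0.png

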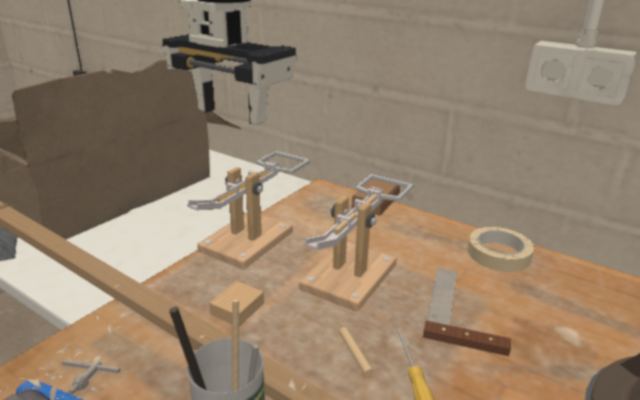

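View pics/wrist0.png

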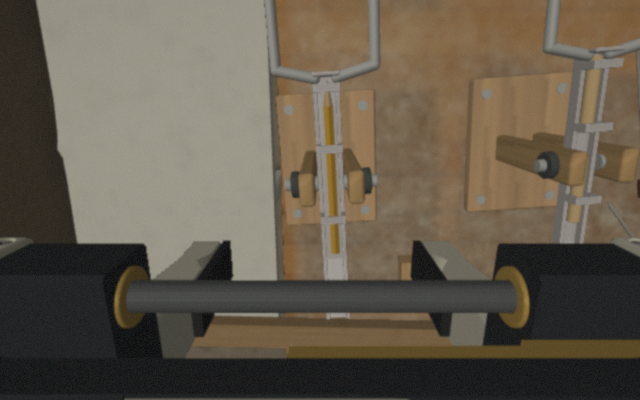

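The wrist view shows the pencil in the left tube (far x) and the dowels in the right tube (nearer the robot). In the scene view that is the stand at about (345,260), with its bail at about (365,187). I'll zoom in for keypoints.

```bash
python3 - <<'E'
import cv2
a=cv2.imread('pics/scene0.png')[165:305,290:400]; cv2.imwrite('pics/sc_z.png',cv2.resize(a,None,fx=4,fy=4,interpolation=cv2.INTER_CUBIC))
a=cv2.imread('pics/side0.png')[165:315,290:425]; cv2.imwrite('pics/si_z.png',cv2.resize(a,None,fx=4,fy=4,interpolation=cv2.INTER_CUBIC))
E
```

```text
(no output)
```

View pics/sc_z.png

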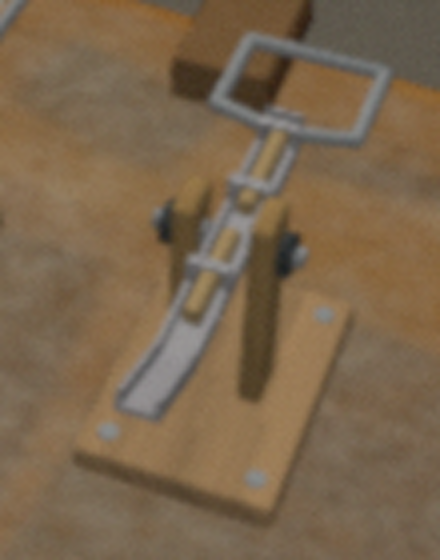

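View pics/si_z.png

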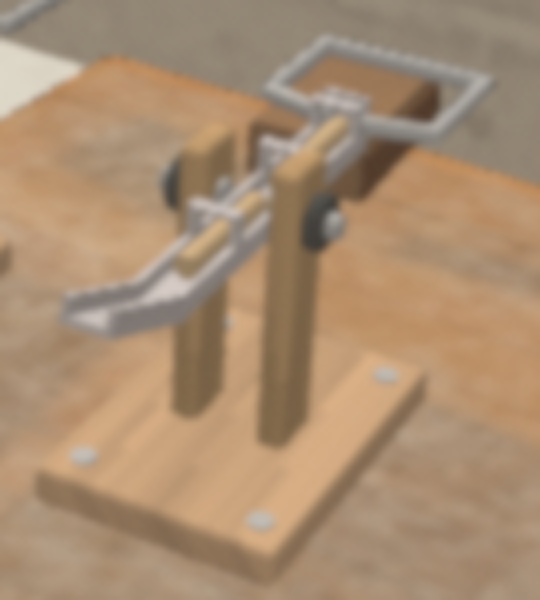

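```bash
cat > fit.py <<'E'
from h import *
from scipy.optimize import least_squares
C={}
for n in('scene','side'):
    d=viewer.capture(n); C[n]=(d['camera_matrix'],d['camera_from_world'])
np.save('cams.npy',C,allow_pickle=True)
def proj(n,p):
    K,T=C[n]; c=T[:3,:3]@p+T[:3,3]; u=K@c; return u[:2]/u[2]
P=[('scene',(.07,.05,.016),(268,508)),('scene',(.07,-.05,.016),(78,453)),('scene',(-.07,.05,.016),(352,308)),
('side',(.07,.05,.016),(272,562)),('side',(.07,-.05,.016),(38,478)),('side',(-.07,.05,.016),(425,378)),
('scene',(-.14,0,.11),(319,54)),('side',(-.14,0,.11),(409,61)),('scene',(.116,0,.121),(141,408)),('side',(.116,0,.121),(92,325))]
def w(q,p):
    c,s=np.cos(q[2]),np.sin(q[2]); return np.array([q[0]+c*p[0]-s*p[1],q[1]+s*p[0]+c*p[1],p[2]])
f=lambda q:np.concatenate([proj(n,w(q,p))-(np.array(z)/4+[290,165]-.4) for n,p,z in P])
o=least_squares(f,[.5,.1,1.57]); print(o.x,np.degrees(o.x[2])); print(o.fun.reshape(-1,2).round(1))
for k,p in dict(bail=(-.14,0,.11),rim=(.116,0,.121),pivot=(0,0,.11)).items(): print(k,w(o.x,p).round(4))
g=lambda q:np.concatenate([proj(n,q)-(np.array(z)/4+[290,165]-.4) for n,p,z in P if p[0]==-.14])
o=least_squares(g,[.5,-.1,.1]);print('bail tri',o.x,o.fun)
E
python3 fit.py
```

```text
[ 0.46798711 -0.02400806  1.64883281] 94.47116092735418
[[ 1.7  1.6]
 [-1.5 -1. ]
 [ 1.4 -1.4]
 [ 1.1  0.1]
 [-1.3 -1.5]
 [ 1.6 -1.6]
 [-0.3  0.6]
 [-1.2  1.5]
 [-0.4  0.6]
 [-0.8  0.3]]
bail [ 0.4789 -0.1636  0.11  ]
rim [0.4589 0.0916 0.121 ]
pivot [ 0.468 -0.024  0.11 ]
bail tri [ 0.4771792  -0.16263211  0.11337699] [ 0.44741754 -0.18869564 -0.37238231  0.13167633]
```

```bash
python3 -m handwheel '[-5,-4,0,0,0,-0.4,-10,-8,0,0,0,-0.7,-15,-12,0,0,0,-1.0,-19.6,-16.3,-1,0,0,-1.492,-19.6,-16.3,-2,0,0,-1.492,-19.6,-16.3,-2.5,0,0,-1.492,-19.6,-16.3,-2.5,0,0,-1.492,-19.6,-16.3,-2.5,0,0,-1.492]' 130 20
```

```text
time_s: 1.05
tcp_pos: [0.4782, -0.1636, 0.2012]
eef_rot: [180.0, 0.0, -159.2]
contact_force: [0.2, -0.2, -0.1]
gripper_width: 0.043
```

```bash
python3 -m handwheel '[0,0,0,0,0,-0.15,0,0,0,0,0,-0.284,0,0,0,0,0,-0.284]' && python3 - <<'E'
from h import *
print(sensors.get_state()['tcp_pos'],sensors.get_state()['eef_rot'])
for n in ['scene','side','wrist']: cap(n,n+'1.png')
a=[cv2.imread(f'pics/{n}1.png') for n in ['scene','side']]
cv2.imwrite('pics/c1.png',np.hstack([cv2.resize(a[0][60:260,250:450],(400,400)),cv2.resize(a[1][60:260,250:450],(400,400))]))
E
```

```text
time_s: 1.35
tcp_pos: [0.4781, -0.1636, 0.2013]
eef_rot: [180.0, 0.0, -175.6]
contact_force: [0.2, 0.0, -0.7]
gripper_width: 0.043
[ 0.47805284 -0.16357246  0.2012738 ] [ 1.79958827e+02  1.67838809e-02 -1.75567386e+02]
```

View pics/c1.png

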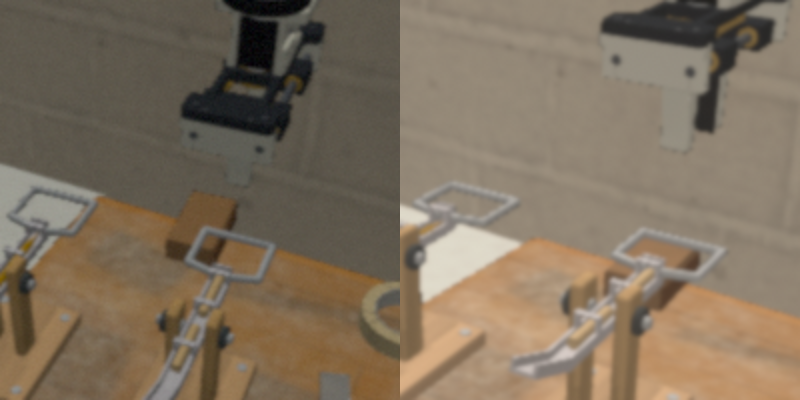

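View pics/wrist1.png

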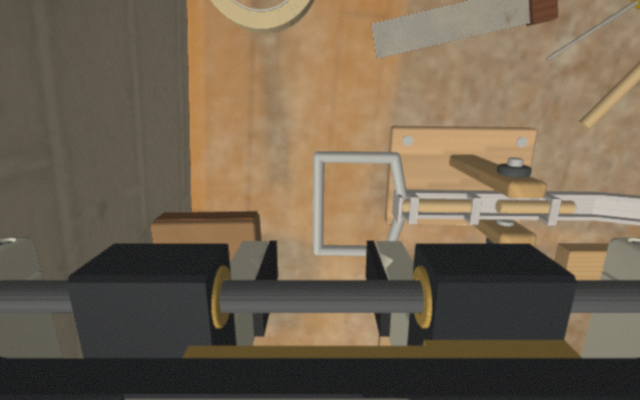

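The wrist view shows the bar vertical at column 319, rows 155 to 250, centred between the jaws. I'll check its lateral offset.

```bash
python3 - <<'E'
from h import *
from scipy.spatial.transform import Rotation as R
s=sensors.get_state(); d=viewer.capture('wrist');K=d['camera_matrix'];M=d['mount']
Rt=R.from_euler('xyz',s['eef_rot'],degrees=True).as_matrix()
for uv in [(319,157),(319,250),(319,203)]:
    v=Rt@M[:3,:3]@np.linalg.solve(K,[*uv,1]); o=Rt@M[:3,3]+s['tcp_pos']; print((o+v*(.11-o[2])/v[2]).round(4))
E
```

```text
[ 0.4442 -0.1667  0.11  ]
[ 0.5157 -0.1608  0.11  ]
[ 0.4782 -0.1639  0.11  ]
```

```bash
python3 -m handwheel '[0,0,-3,0,0,0,0,0,-6,0,0,0,0,0,-8,0,0,0,0,0,-9.5,0,0,0,0,0,-10.8,0,0,0,0,0,-10.8,0,0,0,0,0,-10.8,0,0,0]' && python3 - <<'E'
from h import *
for n in ['side','wrist']: cap(n,n+'2.png')
a=cv2.imread('pics/side2.png')[100:300,250:450]; b=cv2.imread('pics/wrist2.png')[:,120:520]
cv2.imwrite('pics/c2.png',np.hstack([cv2.resize(a,(400,400)),b]))
E
```

```text
time_s: 2.25
tcp_pos: [0.4783, -0.1636, 0.0934]
eef_rot: [180.0, -0.0, -175.2]
contact_force: [0.7, -0.7, 0.4]
gripper_width: 0.0429
```

View pics/c2.png

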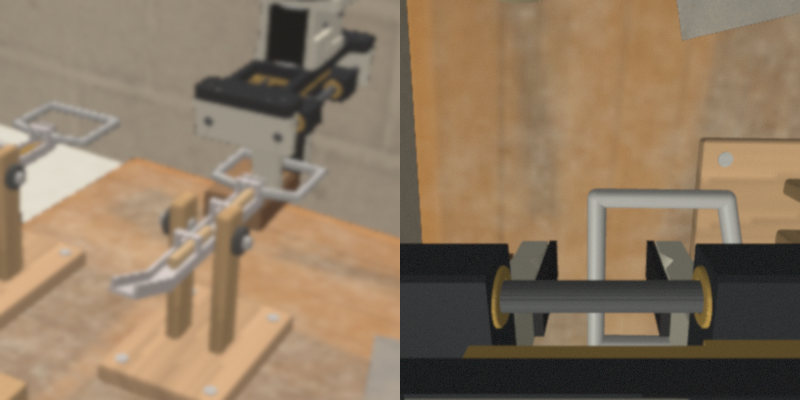

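The bar lies between the pads (wrist crop column about 597, midway between the fingers), with one finger inside the frame. I'll close gently.

```bash
python3 -m handwheel '[0,0,-0.2,0,0,0,0,0,-0.2,0,0,0,0,0,-0.2,0,0,0,0,0,-0.2,0,0,0,0,0,-0.2,0,0,0,0,0,-0.2,0,0,0]' 255 15
```

```text
time_s: 2.95
tcp_pos: [0.479, -0.1658, 0.0926]
eef_rot: [-179.8, 0.1, -175.1]
contact_force: [1.2, -16.0, -1.1]
gripper_width: 0.0075
```

```bash
python3 -m handwheel '[0,0,0.4,0,0,0,0,0.04,0.9,0,0,0,-0.01,0.07,1.4,0,0,0,-0.01,0.12,1.8,0,0,0,-0.02,0.2,2.3,0,0,0,-0.02,0.28,2.78,0,0,0,-0.02,0.28,2.78,0,0,0,-0.02,0.28,2.78,0,0,0]' && cat > look.py <<'E'
from h import *
import sys
k=sys.argv[1]
for n in ['scene','side']: cap(n,n+k+'.png')
a=cv2.imread(f'pics/side{k}.png')[170:290,290:410]; b=cv2.imread(f'pics/scene{k}.png')[180:300,290:410]
cv2.imwrite(f'pics/c{k}.png',np.hstack([cv2.resize(x,(400,400),interpolation=cv2.INTER_CUBIC) for x in(a,b)]))
E
python3 look.py 3
```

```text
time_s: 3.75
tcp_pos: [0.4788, -0.1632, 0.1209]
eef_rot: [-179.8, 0.1, -175.1]
contact_force: [-1.1, -5.2, 1.5]
gripper_width: 0.0072
```

View pics/c3.png

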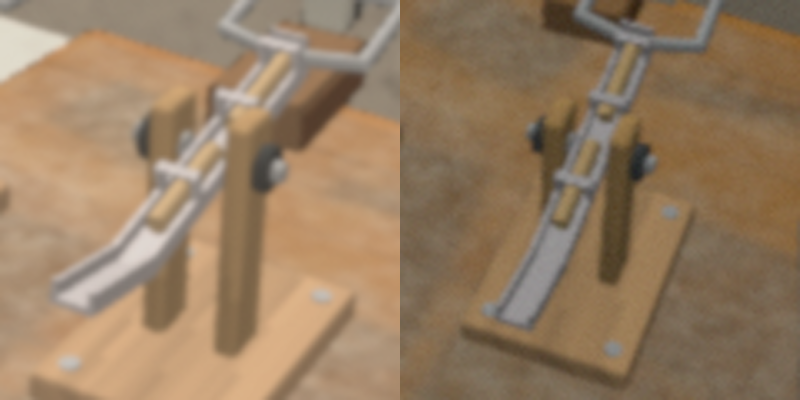

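The tube is tilted about 0.2 rad and the dowels haven't moved (nose at crop (158,220)). I'll go on to 0.3.

```bash
python3 -m handwheel '[0,0.06,0.3,0,0,0,-0.01,0.12,0.55,0,0,0,-0.01,0.18,0.8,0,0,0,-0.02,0.26,1.1,0,0,0,-0.03,0.35,1.36,0,0,0,-0.03,0.35,1.36,0,0,0,-0.03,0.35,1.36,0,0,0,-0.03,0.35,1.36,0,0,0]' && python3 look.py 4
```

```text
time_s: 4.65
tcp_pos: [0.4786, -0.1598, 0.1344]
eef_rot: [-179.8, 0.1, -175.1]
contact_force: [-0.8, -4.5, 3.5]
gripper_width: 0.0072
```

View pics/c4.png

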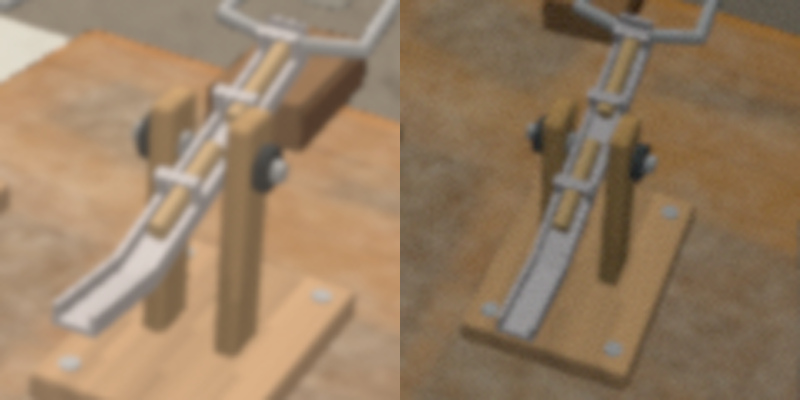

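No slide yet. On to about 0.36.

```bash
python3 -m handwheel '[0,0.06,0.2,0,0,0,-0.01,0.13,0.4,0,0,0,-0.01,0.2,0.6,0,0,0,-0.02,0.27,0.8,0,0,0,-0.02,0.27,0.8,0,0,0,-0.02,0.27,0.8,0,0,0,-0.02,0.27,0.8,0,0,0]' && python3 look.py 5
```

```text
time_s: 5.45
tcp_pos: [0.4784, -0.1571, 0.1423]
eef_rot: [-179.8, 0.1, -175.1]
contact_force: [-0.6, -6.0, 1.5]
gripper_width: 0.0076
```

View pics/c5.png

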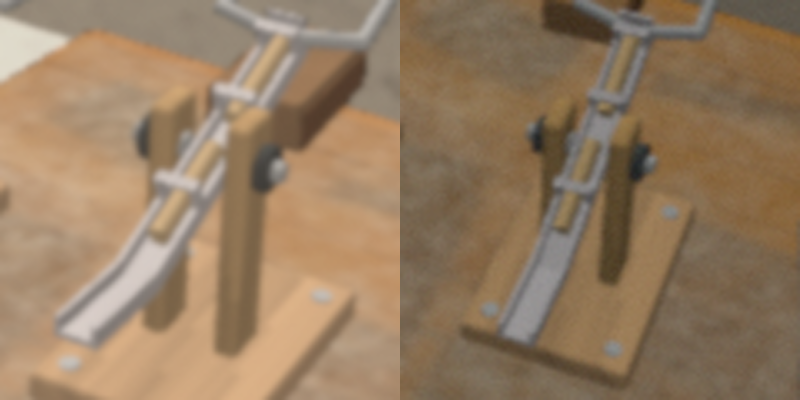

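Still in place. On to about 0.42.

```bash
python3 -m handwheel '[0,0.07,0.2,0,0,0,-0.01,0.15,0.4,0,0,0,-0.02,0.23,0.6,0,0,0,-0.02,0.32,0.78,0,0,0,-0.02,0.32,0.78,0,0,0,-0.02,0.32,0.78,0,0,0,-0.02,0.32,0.78,0,0,0]' && python3 look.py 6
```

```text
time_s: 6.25
tcp_pos: [0.4782, -0.1541, 0.1501]
eef_rot: [-179.8, 0.1, -175.1]
contact_force: [-0.2, -4.0, 2.2]
gripper_width: 0.0076
```

View pics/c6.png

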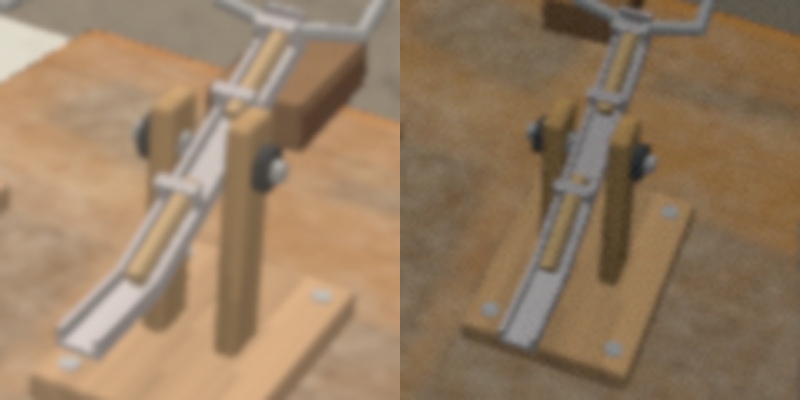

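The first dowel has slid to the bend (nose at crop (136,275)). The second is still at the back. On to about 0.46.

```bash
python3 -m handwheel '[0,0.06,0.13,0,0,0,-0.01,0.12,0.26,0,0,0,-0.02,0.18,0.39,0,0,0,-0.02,0.24,0.51,0,0,0,-0.02,0.24,0.51,0,0,0,-0.02,0.24,0.51,0,0,0,-0.02,0.24,0.51,0,0,0]' && python3 look.py 7
```

```text
time_s: 7.05
tcp_pos: [0.478, -0.1518, 0.1551]
eef_rot: [-179.8, 0.1, -175.1]
contact_force: [-0.3, -5.4, 2.3]
gripper_width: 0.0071
```

View pics/c7.png

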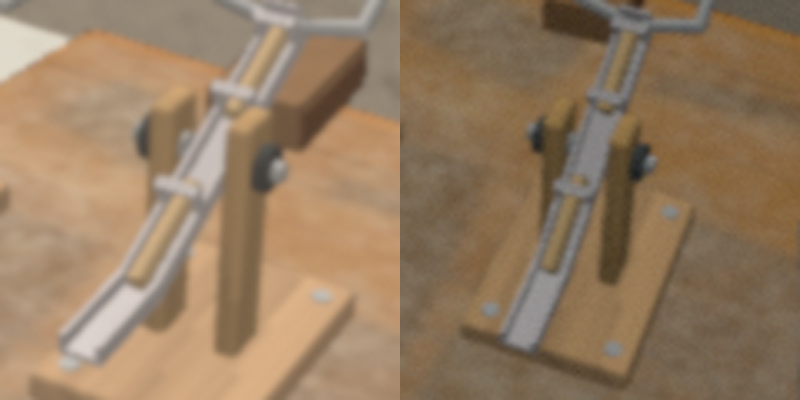

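```bash
python3 -m handwheel '[0,0.06,0.13,0,0,0,-0.01,0.13,0.26,0,0,0,-0.02,0.2,0.39,0,0,0,-0.02,0.26,0.5,0,0,0,-0.02,0.26,0.5,0,0,0,-0.02,0.26,0.5,0,0,0,-0.02,0.26,0.5,0,0,0]' && python3 look.py 8
```

```text
time_s: 7.85
tcp_pos: [0.4779, -0.1494, 0.1601]
eef_rot: [-179.8, 0.1, -175.1]
contact_force: [-0.0, -5.2, 2.5]
gripper_width: 0.0072
```

View pics/c8.png

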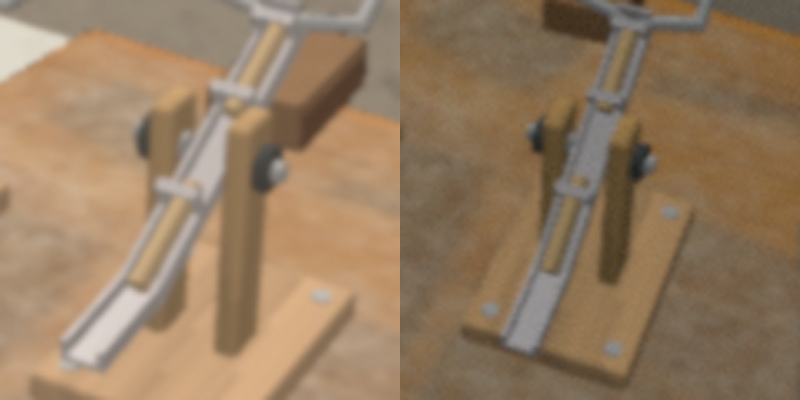

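No change. I'll keep going in smaller steps (about 0.025 rad).

```bash
python3 -m handwheel '[0,0.06,0.1,0,0,0,-0.01,0.12,0.2,0,0,0,-0.01,0.17,0.3,0,0,0,-0.01,0.17,0.3,0,0,0,-0.01,0.17,0.3,0,0,0,-0.01,0.17,0.3,0,0,0]' && python3 look.py 9
```

```text
time_s: 8.55
tcp_pos: [0.4777, -0.1478, 0.163]
eef_rot: [-179.7, 0.1, -175.1]
contact_force: [0.3, -5.6, 0.8]
gripper_width: 0.0073
```

View pics/c9.png

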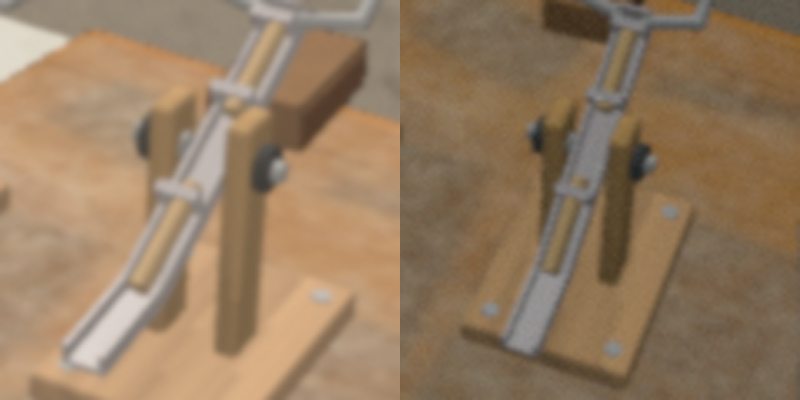

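```bash
python3 -m handwheel '[0,0.05,0.08,0,0,0,-0.01,0.1,0.16,0,0,0,-0.01,0.14,0.24,0,0,0,-0.01,0.14,0.24,0,0,0,-0.01,0.14,0.24,0,0,0,-0.01,0.14,0.24,0,0,0]' && python3 look.py 10
```

```text
time_s: 9.25
tcp_pos: [0.4777, -0.1465, 0.1653]
eef_rot: [-179.7, 0.1, -175.1]
contact_force: [0.2, -5.2, 1.1]
gripper_width: 0.0069
```

View pics/c10.png

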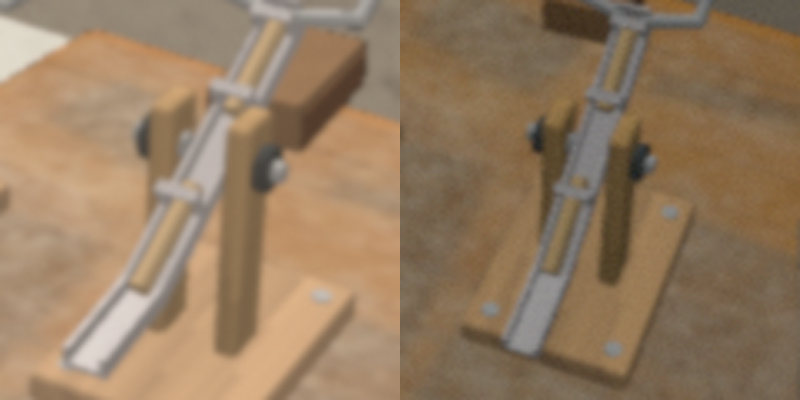

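```bash
python3 -m handwheel '[0,0.05,0.08,0,0,0,-0.01,0.1,0.16,0,0,0,-0.01,0.15,0.24,0,0,0,-0.01,0.15,0.24,0,0,0,-0.01,0.15,0.24,0,0,0,-0.01,0.15,0.24,0,0,0]' && python3 look.py 11
```

```text
time_s: 9.95
tcp_pos: [0.4776, -0.1452, 0.1676]
eef_rot: [-179.7, 0.1, -175.1]
contact_force: [0.4, -5.5, 1.3]
gripper_width: 0.0072
```

View pics/c11.png

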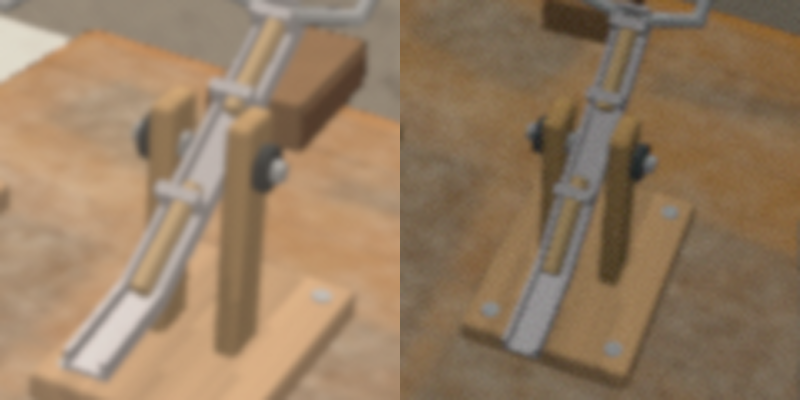

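The tube barely moves between the last pictures, so the bar may be slipping. I'll check the true tilt by projection.

```bash
cat > ov.py <<'E'
from h import *
import sys
k=sys.argv[1]
C=np.load('cams.npy',allow_pickle=True).item()
def proj(n,p):
    K,T=C[n]; c=T[:3,:3]@p+T[:3,3]; u=K@c; return u[:2]/u[2]
yaw=np.radians(float(sys.argv[2]) if len(sys.argv)>2 else 94.5); ax=np.array([np.cos(yaw),np.sin(yaw),0]);ay=np.array([-np.sin(yaw),np.cos(yaw),0])
piv=np.array([.478,-.165,.11])+.14*ax
def pt(th,x,y,z): return piv+ax*(x*np.cos(th)+z*np.sin(th))+ay*y+np.array([0,0,1])*(z*np.cos(th)-x*np.sin(th))
if __name__=='__main__':
    im=cv2.imread(f'pics/side{k}.png');im2=cv2.imread(f'pics/scene{k}.png')
    out=[]
    for n,I,o in(('side',im,(290,170)),('scene',im2,(290,180))):
        J=cv2.resize(I[o[1]-15:o[1]+125,o[0]:o[0]+140],(560,560),interpolation=cv2.INTER_CUBIC)[:,:400]
        for th,c in((.4,(255,0,0)),(.5,(0,255,0)),(.6,(0,0,255))):
            for y in(-.007,.007):
                q=(proj(n,pt(th,.116,y,.011))-[o[0],o[1]-15]+.4)*4; cv2.circle(J,tuple(int(v) for v in q),3,c,-1)
            q=(proj(n,pt(th,-.083,.01,.011))-[o[0],o[1]-15]+.4)*4; cv2.circle(J,tuple(int(v) for v in q),3,c,-1)
        out.append(J)
    cv2.imwrite(f'pics/ov{k}.png',np.hstack(out))
E
python3 ov.py 11
```

```text
(no output)
```

View pics/ov11.png

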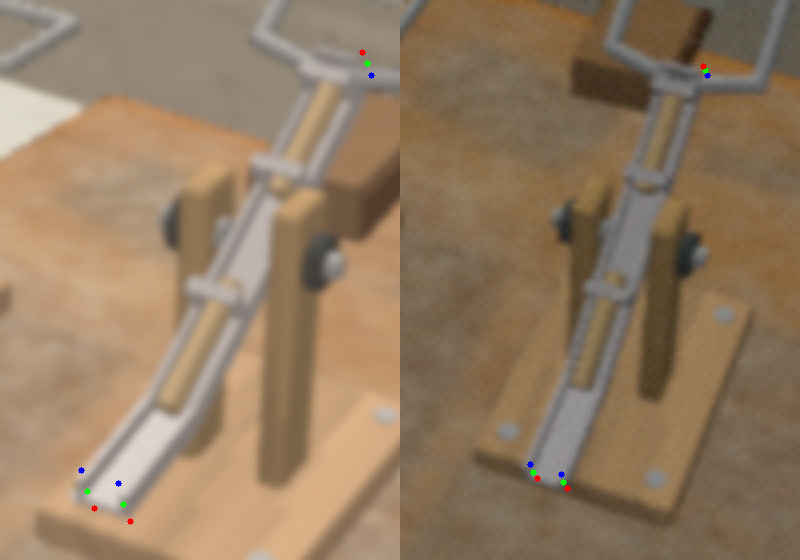

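Green (0.5) sits nearly on the rim in the side view, so the true tilt is about 0.52. Continuing.

```bash
python3 -m handwheel '[0,0.05,0.08,0,0,0,-0.01,0.1,0.16,0,0,0,-0.01,0.15,0.24,0,0,0,-0.01,0.15,0.24,0,0,0,-0.01,0.15,0.24,0,0,0,-0.01,0.15,0.24,0,0,0]' && python3 look.py 12
```

```text
time_s: 10.65
tcp_pos: [0.4775, -0.1438, 0.1698]
eef_rot: [-179.7, 0.0, -175.1]
contact_force: [0.1, -4.8, 1.4]
gripper_width: 0.0076
```

View pics/c12.png

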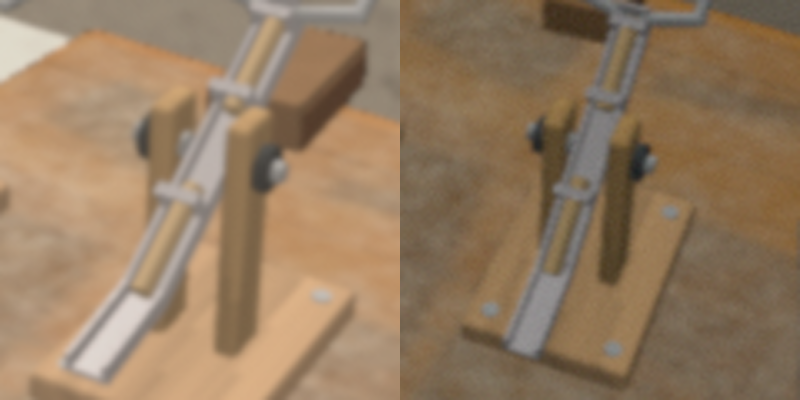

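```bash
python3 -m handwheel '[0,0.05,0.08,0,0,0,-0.01,0.1,0.16,0,0,0,-0.01,0.16,0.24,0,0,0,-0.01,0.16,0.24,0,0,0,-0.01,0.16,0.24,0,0,0,-0.01,0.16,0.24,0,0,0]' && python3 look.py 13
```

```text
time_s: 11.35
tcp_pos: [0.4773, -0.1424, 0.1722]
eef_rot: [-179.7, 0.0, -175.1]
contact_force: [0.5, -4.6, 1.9]
gripper_width: 0.0073
```

View pics/c13.png

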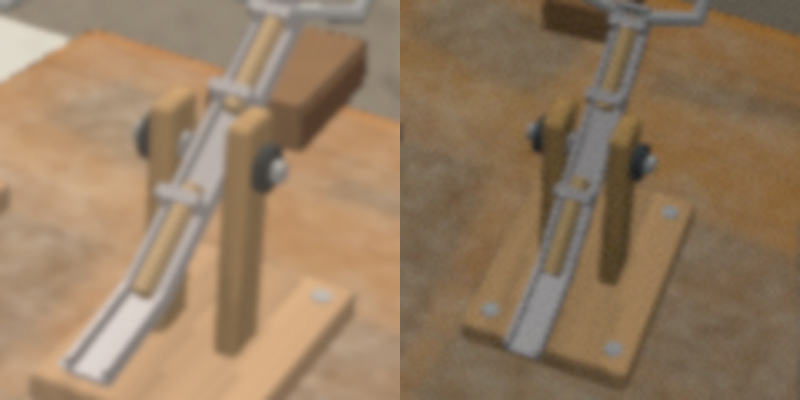

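```bash
python3 -m handwheel '[0,0.05,0.08,0,0,0,-0.01,0.1,0.16,0,0,0,-0.01,0.16,0.24,0,0,0,-0.01,0.16,0.24,0,0,0,-0.01,0.16,0.24,0,0,0,-0.01,0.16,0.24,0,0,0]' && python3 look.py 14
```

```text
time_s: 12.05
tcp_pos: [0.4772, -0.1409, 0.1744]
eef_rot: [-179.7, 0.0, -175.1]
contact_force: [0.6, -5.5, 1.4]
gripper_width: 0.0069
```

View pics/c14.png

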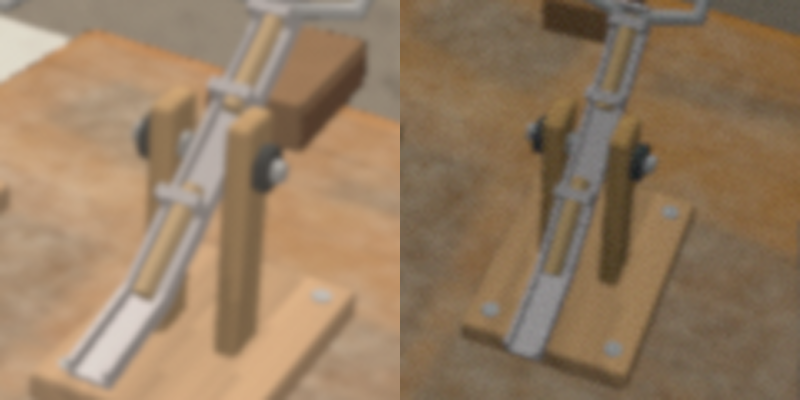

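```bash
sed -i 's/for th,c in.*/for th,c in((.4,(255,0,0)),(.5,(0,255,0)),(.6,(0,0,255)),(.7,(255,255,0))):/' ov.py; python3 ov.py 14; python3 - <<'E'
from h import *
a=cv2.imread('pics/side14.png')[90:240,330:480];b=cv2.imread('pics/ov14.png')[:,:400]
cv2.imwrite('pics/z14.png',np.hstack([cv2.resize(a,(400,400)),cv2.resize(b[160:],(400,400))]))
E
```

```text
(no output)
```

View pics/z14.png

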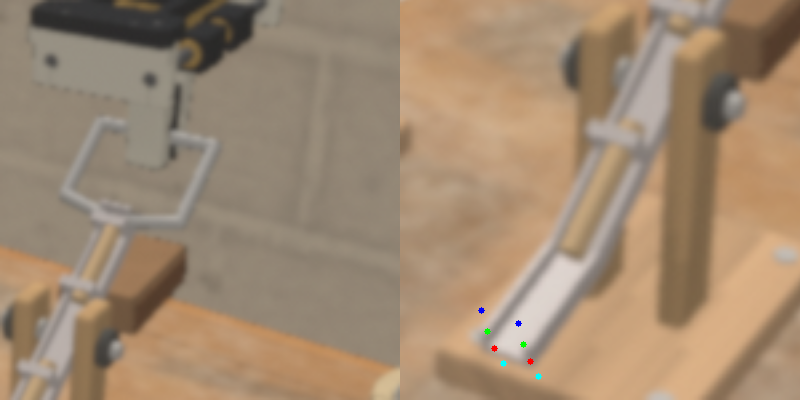

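The grip is sound, and the tilt reads about 0.57 at the rim. Continuing in steps of 0.02.

```bash
python3 -m handwheel '[0,0.05,0.08,0,0,0,-0.01,0.1,0.16,0,0,0,-0.01,0.17,0.24,0,0,0,-0.01,0.17,0.24,0,0,0,-0.01,0.17,0.24,0,0,0,-0.01,0.17,0.24,0,0,0]' && python3 look.py 15
```

```text
time_s: 12.75
tcp_pos: [0.4771, -0.1393, 0.1767]
eef_rot: [-179.7, 0.0, -175.1]
contact_force: [0.1, -4.3, 2.0]
gripper_width: 0.0076
```

View pics/c15.png

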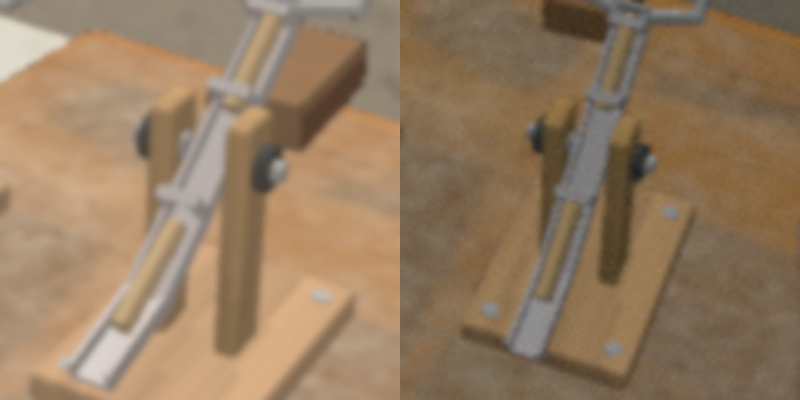

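The first dowel is sliding past the bend (nose at (122,328)). I'll hold still and look again.

```bash
python3 -m handwheel '[0,0,0,0,0,0,0,0,0,0,0,0,0,0,0,0,0,0]' && python3 look.py 16
```

```text
time_s: 13.15
tcp_pos: [0.4771, -0.1393, 0.1767]
eef_rot: [-179.7, 0.0, -175.1]
contact_force: [0.4, -5.2, 0.9]
gripper_width: 0.0072
```

View pics/c16.png

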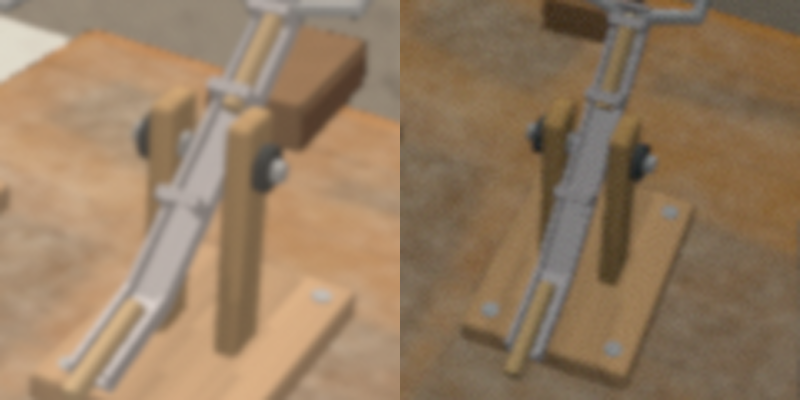

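The nose is now past the rim in the scene view, at about (512,372) against a rim at 350. I'll check whether it is still moving.

```bash
python3 look.py 17
```

```text
(no output)
```

View pics/c17.png

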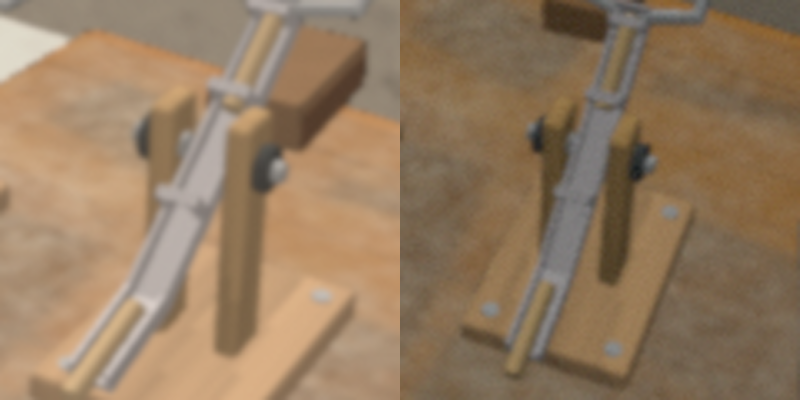

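The pictures match, so it is at rest. By proportion the nose is about 12 mm past the rim, and the second dowel is still at the closed end. I'll ease back about 0.05 rad for margin, so the second dowel cannot start sliding, then release.

```bash
python3 -m handwheel '[0,-0.07,-0.09,0,0,0,0,-0.14,-0.18,0,0,0,0.01,-0.21,-0.28,0,0,0,0.01,-0.28,-0.37,0,0,0,0.02,-0.35,-0.47,0,0,0,0.02,-0.42,-0.56,0,0,0,0.02,-0.42,-0.56,0,0,0,0.02,-0.42,-0.56,0,0,0]' && sed -i 's/170:290,290:410/185:305,290:410/' look.py && python3 look.py 18
```

```text
time_s: 14.15
tcp_pos: [0.4774, -0.1434, 0.1708]
eef_rot: [-179.7, 0.0, -175.1]
contact_force: [1.0, -1.0, 0.0]
gripper_width: 0.0072
```

View pics/c18.png

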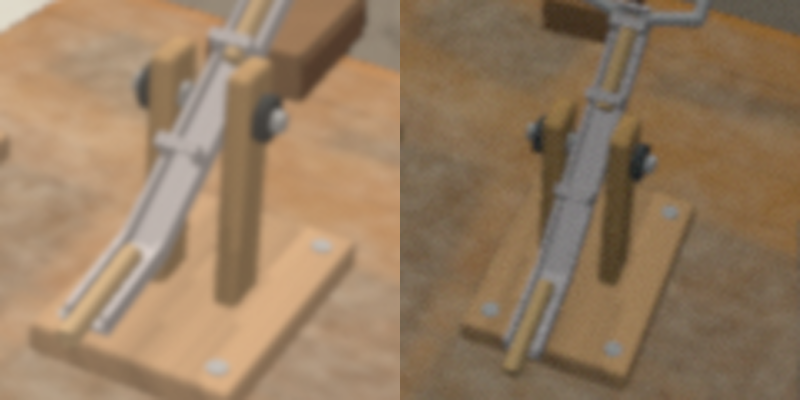

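```bash
python3 -m handwheel '[0,0,0,0,0,0,0,0,0,0,0,0,0,0,0,0,0,0,0,0,0,0,0,0,0,0,0,0,0,0]' 165 && python3 - <<'E'
from h import *
cap('wrist','w19.png')
a=cv2.imread('pics/w19.png')[:,120:520]; cap('side','s19.png'); b=cv2.imread('pics/s19.png')[100:300,290:490]
cv2.imwrite('pics/c19.png',np.hstack([a,cv2.resize(b,(400,400))]))
E
```

```text
time_s: 14.75
tcp_pos: [0.4773, -0.1433, 0.1708]
eef_rot: [-179.7, 0.0, -175.1]
contact_force: [0.6, 0.1, -0.3]
gripper_width: 0.0304
```

View pics/c19.png

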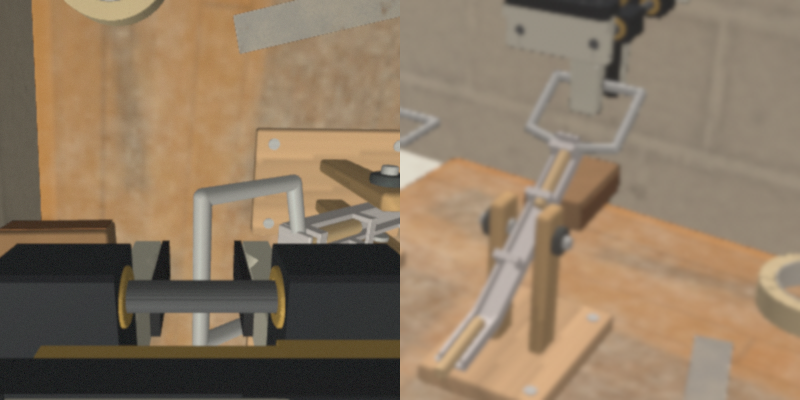

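Both fingers are clear of the bar (wrist crop column 202, midway between the pads) and the dowels haven't moved. I'll retreat straight up.

```bash
python3 -m handwheel '[0,0,0.5,0,0,0,0,0,1.5,0,0,0,0,0,3,0,0,0,0,0,5,0,0,0,0,0,7,0,0,0,0,0,9,0,0,0,0,0,10,0,0,0,0,0,10,0,0,0]' && python3 look.py 20 && python3 - <<'E'
import sys; sys.argv=['x','20']
from ov import *
from scipy.optimize import least_squares
# side crop offset (290,185), scene (290,180), scale 120/400
E
```

```text
time_s: 15.65
tcp_pos: [0.4781, -0.1434, 0.2727]
eef_rot: [-179.7, 0.2, -175.1]
contact_force: [-0.4, -0.2, 0.3]
gripper_width: 0.0312
```

View pics/c20.png

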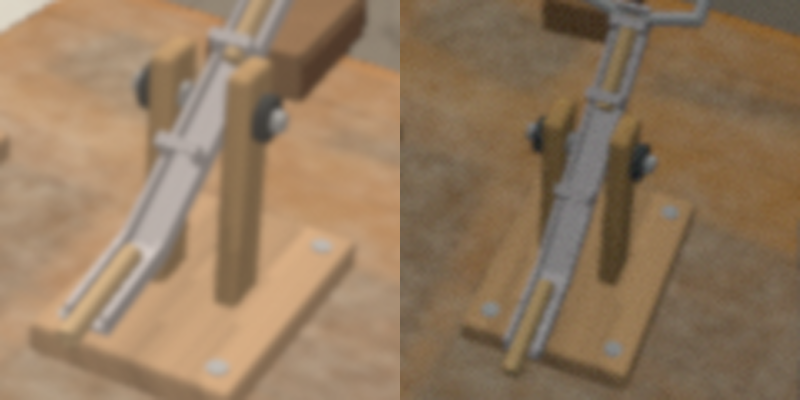

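View pics/side20.png

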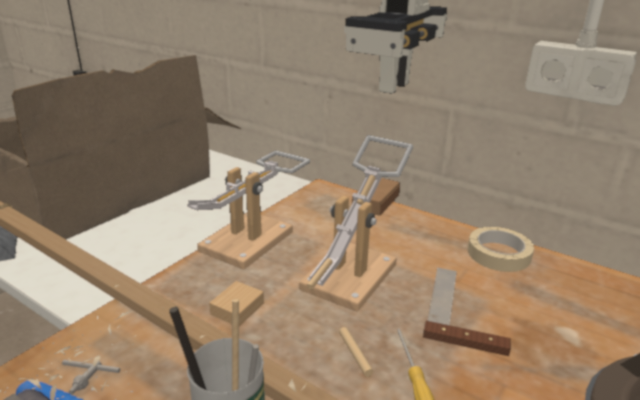

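Tube A holds its tilt, the first dowel looks out of the mouth, the second is at the closed end, and the pencil tube is level. Last, I'll put a number on the overhang.

```bash
python3 - <<'E'
import sys; sys.argv=['x','20']
from ov import *
from scipy.optimize import least_squares
# observed, full-image px: nose centre and tail (top of tail), scene & side
off={'scene':(290-120,180),'side':(290,185)}
def px(n,c): return np.array(off[n])+np.array(c)*.3
# fit tilt from rim wall-top corners in scene (505,348),(538,356) and side (66,313),(103,326)
ob=[('scene',-.0085,(505,348)),('scene',.0085,(538,356)),('side',-.0085,(66,313)),('side',.0085,(103,326))]
f=lambda q:np.concatenate([proj(n,pt(q[0],.1175+q[1],y+q[2],.017))-px(n,c) for n,y,c in ob])
o=least_squares(f,[.6,0,0]);print('tilt,dx,dy',o.x,o.fun.round(1))
th,dx,dy=o.x
u=np.array([np.cos(.384),np.sin(.384)])
def nose(d): return pt(th,.116+dx+d*u[0]-.005*u[1],dy,.011+d*u[1]+.005*u[0])
for n,c in (('scene',(511,369)),('side',(72,331))):
    g=least_squares(lambda d:proj(n,nose(d[0]))-px(n,c),[.01]);print(n,'past rim along spout mm',g.x*1e3,g.fun.round(1))
E
```

```text
tilt,dx,dy [5.52001319e-01 4.90906194e-04 3.35167767e-04] [ 0.4 -0.3 -0.3  0.3  0.  -0.  -0.1  0. ]
scene past rim along spout mm [14.59605806] [0.9 0.4]
side past rim along spout mm [11.78192693] [0.6 0.5]
```

The nose is 12 to 15 mm past the rim, inside the −3 to +27 mm window, at a tilt of about 0.55. Handing in.

```bash
python3 - <<'E'
from plant import r
print(r.close_job())
E
```

```text
the job is handed in; nothing more can be done
None
```

I took the dowel tube by its wire handle and tipped it in small steps until the first dowel slid to the mouth and came to rest. I then eased it back about 0.05 rad for margin, let go, and withdrew straight up. I handed the job in with the clock at about 16 s; it reports no verdict.

**Last checks:**
- **First dowel:** its end is about 12 mm past the rim by the side camera and 15 mm by the scene camera, against a limit of 27 mm. It did not move when I released the handle.
- **Second dowel:** it never slid and still lies at the closed end of the tube.
- **Tubes:** the dowel tube stays at a tilt of about 0.55 rad, and the pencil tube looks level and was not touched.
- **Gripper:** it is clear of everything, and the fingers were never near the dowels.

**What disagreed:**
- **Tilt:** the tilt worked out from the gripper's height ran a few hundredths of a radian above the tilt seen in the images, probably from slight slip of the bar in the grip.
- **Sliding:** you expected both dowels to slide at 0.25 to 0.45 rad, but only the first one moved.

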